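# Change over the jars on the polishing shaker

### The arm

A 7-joint arm with a two-finger parallel gripper is mounted at the origin on the work surface. World frame = base frame: x ahead of the robot, y to its left, z up, the work surface at z = 0. Lengths are in m, angles in degrees, forces in N, time in s.
With the tool pointing down it reaches from about 0.425 to 0.95 m from the base axis. Payload 16.7 kg.
Tool frame: the origin (TCP) lies midway between the tips of the shut fingers; the grasp point (between the pads) lies 19 mm behind it; z points along the fingers, y is the line along which they close (so a half turn about z gives the same grasp; the last joint's range is limited). The gripper opens to 94 mm and grips with 3 to 60 N. Pads are 16 mm wide; open, the fingers measure 119 mm over their backs; the gripper's body (75 mm by 177 mm) begins 78 mm behind the grasp point.
Start: joints at [-85.113, 24.414, 4.234, 92.017, -1.954, 63.644, -3.845], TCP at [0.157, 0.656, 0.205] pointing down, gripper open.
Joint ranges: [-163.25, 163.25], [-28.42, 122.38], [-70.27, 78.77], [12.13, 141.07], [-58.53, 238.53], [9.26, 117.41], [-156.51, 156.51]. Speed limits (degrees/s): [108.29, 108.29, 136.94, 136.94, 172.46, 172.46, 172.46].

### API

Orientations are given as a 3x3 rotation matrix whose columns are the frame's x, y, z axes.
In Python, from bench import telemetry, cams, sign_off gives the robot as it stands. The module is installed in compiled form; this text tells all that it offers.
- The arm moves only by the tool servo_tool, never from a script. Its argument "increments" is a list of rows, each an object with "jaw": the finger opening in mm, from 0 to 94; "linear": the shift along the tool's x, y, z in mm, a list of three; "rot": the turn, a rotation vector about the tool's x, y, z in degrees, a list of three. In form: [{"jaw": jaw, "linear": [tx, ty, tz], "rot": [wx, wy, wz]}, ...]. A call has exactly 5 rows; each row is the pose to reach, as a shift and turn from the pose commanded when the call began, along the tool's axes at that moment; what a row does not reach only later rows make up. A row lasts 1/12 s, in which the tool goes at most 41.7 mm and 7.16 degrees, less where a joint would pass 70% of its speed; a pose out of reach is approached as far as the arm can. A call with a gripper value outside its range is refused whole. The fingers move at their own pace and stop on an object; "newtons" is the grip in N (left out, the last holds). Time passes only in rows, so rows that repeat a pose let the fingers close, or fill a call up. It gives the time, the measured TCP pose, the force, the opening and the grip force at its end, in the units of the state.
- telemetry.state(): the state, without advancing time (a new reading comes with each control period).
- cams.snapshot(name): name is "side" or "top"; returns a dict with "color" (480x640x3 uint8, red, green, blue), "intrinsics" (3x3 intrinsics, pixels), "R" (3x3) and "t" (3): a world point X has camera coordinates R X + t. Camera axes: x right, y down, z forward; pixel columns grow to the right and rows downward; lengths in m; the calibration is good to about 2 mm. A picture is of the moment at which its call begins. There is no depth.
- sign_off(): hands the job in; it is judged then, once.
The state is a dict: "t": time; "joints": joint angles; "dq": joint speeds; "effort": joint torques, N m; "eef_pos": TCP position; "orientation": TCP orientation; "wrist_force": force on the tool from outside, world axes, zero at the start; "moment": the same for the moment, N m; "gripper_width": finger opening in m; "grip_force": force on a finger pad.
Only numpy, scipy, OpenCV 4.12 (cv2) and the standard library are available. Lean on these libraries where they do the work, as an engineer would, in place of code of your own. Each camera call takes 0.05 s, during which the arm holds its last target. There are 200 camera calls.

### The job

The shaker has finished: first flip its isolator toggle over to OFF, and only then handle the jars: stand every green-lidded jar upright in the drying tray and set every orange-lidded jar fully down, upright, into a pocket of its own on the shaker. When all jars are in place, flip the toggle back over until it snaps to ON; leave the tools and other things on the bench where they are.

Things in the scene. Friction and masses are not known exactly. Their poses are not given: they have to be found in the camera images.
- toggle (a joint): the isolator's toggle lever: 0 = OFF, leaning 0.5 rad from upright towards the isolator's -x end (red dot); 1.0 = ON, leaning 0.5 rad towards its +x end (green dot). A snap action: a spring drives it to whichever end it is nearer, and it holds there; about 2.5 N at the knob starts it, fading to none at the upright centre (0.5), past which it snaps over by itself. It may be pushed at the knob from the side with closed fingers
- toggle_tip (a point): centre of the toggle's red round knob, 26 mm across, 85 mm from the pivot on a 12 mm steel bar
- toggle_pivot (a point): the toggle's pivot, in the middle of the top of the shaker's isolator switch (yellow box fixed to the bench, 130 (x) x 80 (y) x 45 mm high), 45 mm above the bench; the knob reaches up to 143 mm above the bench; the knob moves in the vertical plane through this point and its x axis; its x axis points from the OFF end to the ON end (level)
- shaker: shaker machine, fixed: blue block on an aluminium foot, 222 x 222 mm, top 55 mm above the bench, with four round pockets in a square, 100 mm apart; origin under its centre
- tray_in (a point): centre of the inner floor, 5 mm above the bench, of the drying tray: flat open aluminium tray fixed to the bench, 140 (x) x 230 (y) mm outside, walls 22 mm high and 5 mm thick; room for two jars side by side along y
- pocket0 (a point): centre of the mouth of pocket 0 of the shaker (at x -50, y -50 mm from the shaker's centre), 55 mm above the bench; 62 mm wide with a 3 mm chamfer, 25 mm deep, flat bottom; may hold a green-lidded jar at the start
- pocket1 (a point): centre of the mouth of pocket 1 of the shaker (at x -50, y 50 mm from the shaker's centre), 55 mm above the bench; 62 mm wide with a 3 mm chamfer, 25 mm deep, flat bottom; may hold a green-lidded jar at the start
- pocket2 (a point): centre of the mouth of pocket 2 of the shaker (at x 50, y -50 mm from the shaker's centre), 55 mm above the bench; 62 mm wide with a 3 mm chamfer, 25 mm deep, flat bottom; may hold a green-lidded jar at the start
- pocket3 (a point): centre of the mouth of pocket 3 of the shaker (at x 50, y 50 mm from the shaker's centre), 55 mm above the bench; 62 mm wide with a 3 mm chamfer, 25 mm deep, flat bottom; may hold a green-lidded jar at the start
- done0_mid (a point): finished jar: closed white polishing jar with a green lid, plain cylinder 54 mm across and 72 mm high, about 0.35 kg, heavy at the bottom; this point is at its centre, half-way up (36 mm above its underside), z along its axis; starts in a pocket; absent in some starts
- done1_mid (a point): finished jar: closed white polishing jar with a green lid, plain cylinder 54 mm across and 72 mm high, about 0.35 kg, heavy at the bottom; this point is at its centre, half-way up (36 mm above its underside), z along its axis; starts in a pocket; absent in some starts
- done2_mid (a point): finished jar: closed white polishing jar with a green lid, plain cylinder 54 mm across and 72 mm high, about 0.35 kg, heavy at the bottom; this point is at its centre, half-way up (36 mm above its underside), z along its axis; starts in a pocket; absent in some starts
- done3_mid (a point): finished jar: closed white polishing jar with a green lid, plain cylinder 54 mm across and 72 mm high, about 0.35 kg, heavy at the bottom; this point is at its centre, half-way up (36 mm above its underside), z along its axis; starts in a pocket; absent in some starts
- raw0_mid (a point): waiting jar: the same jar (54 mm across, 72 mm high, about 0.35 kg) with an orange lid; this point is at its centre, half-way up, z along its axis; starts upright on the bench; absent in some starts
- raw1_mid (a point): waiting jar: the same jar (54 mm across, 72 mm high, about 0.35 kg) with an orange lid; this point is at its centre, half-way up, z along its axis; starts upright on the bench; absent in some starts
- raw2_mid (a point): waiting jar: the same jar (54 mm across, 72 mm high, about 0.35 kg) with an orange lid; this point is at its centre, half-way up, z along its axis; starts upright on the bench; absent in some starts
- raw3_mid (a point): waiting jar: the same jar (54 mm across, 72 mm high, about 0.35 kg) with an orange lid; this point is at its centre, half-way up, z along its axis; starts upright on the bench; absent in some starts
- hammer: chasing hammer, 200 mm, lying on the bench; a bystander, to be left alone
- brush: bench brush, 180 mm, lying on the bench; a bystander, to be left alone
- graver: graver with a handle, 170 mm, lying on the bench; a bystander, to be left alone
- bowl: steel bowl, 130 mm across, 45 mm high; a bystander, to be left alone
- beads: blue bead jar, 56 mm across, 60 mm high: not one of the polishing jars; a bystander, to be left alone
- pliers: pliers with orange handles, 165 mm, lying on the bench; a bystander, to be left alone
- firebrick: cream soldering brick fixed to the bench, 130 x 90 x 22 mm; in the way only; origin under its centre
Not all that is in view belongs to the job. Leave any black or red look-alike of the part that bears done2_mid alone.

How it is judged:
By the outcome, as a careful person would: the job done as asked, in the order asked, and still so for the second after the job is handed in, with the robot touching nothing.
Of done0, done1, done2, done3 only 1 to 2 are there at a start; the rules pass over those that are not, and their reading is None.
Of raw0, raw1, raw2, raw3 only 3 to 4 are there at a start; the rules pass over those that are not, and their reading is None.
At some moment in a run one of raw0, raw1, raw2, raw3 may be knocked a few centimetres aside while the robot is not near it.
It also fails if it takes over 210 s, if anything falls off the work surface, if the arm or the gripper's body presses on something with over 40 N, if the wrist force passes 120 N, or if a joint passes its speed limit or range.

## Working session

There is one attempt and no reset: what is moved stays moved. The work goes in short steps, Python scripts to look and compute and a tool call to move; the robot and the scene stay as the last step left them, time stands still between calls to the robot, and variables do not carry over. Pictures are saved under pics/ and viewed, at most 14 in all, crops included, and the job is handed in when it is done.

Besides the shell and the picture viewer there is one more tool, called after ">>>" as name(argument=value, ...) on one line, values as JSON. servo_tool: Moves the arm, as the interface text tells. Its arguments: {"type":"object","properties":{"increments":{"type":"array","items":{"type":"object","properties":{"jaw":{"type":"number"},"linear":{"type":"array","items":{"type":"number"}},"rot":{"type":"array","items":{"type":"number"}}}}},"newtons":{"type":"number"}},"required":["increments"]}

```bash
mkdir -p pics; cat > h.py <<'E'
import numpy as np, cv2
from bench import telemetry, cams
def snap(n,name):
    s=cams.snapshot(n); cv2.imwrite(f'pics/{name}.png',s['color'][:,:,::-1]); np.savez(f'pics/{name}.npz',**s); return s
def px(s,uv,z):
    K,R,t=s['intrinsics'],s['R'],s['t']; d=R.T@np.linalg.inv(K)@np.array([uv[0],uv[1],1.]); c=-R.T@t
    return c+d*(z-c[2])/d[2]
def proj(s,X):
    p=s['intrinsics']@(s['R']@np.array(X)+s['t']); return p[:2]/p[2]
E
python3 - <<'E'
from h import *
for n in('top','side'):
    s=snap(n,n+'0'); print(n,s['intrinsics'],-s['R'].T@s['t'],s['R'])
st=telemetry.state(); print(st['eef_pos'],st['orientation'],st['t'])
E
```

```text
top [[624.6329306    0.         320.91939947]
 [  0.         624.6329306  237.45282384]
 [  0.           0.           1.        ]] [0.38075184 0.00677691 1.44286177] [[ 0.02921393 -0.99945252 -0.01553081]
 [-0.99120896 -0.02696017 -0.1295297 ]
 [ 0.12904008  0.01917835 -0.99145391]]
side [[453.61877856   0.         318.78519808]
 [  0.         453.61877856 238.94692408]
 [  0.           0.           1.        ]] [0.50952253 0.7421086  0.64308953] [[-0.99803521 -0.06189702  0.0097199 ]
 [-0.0458116   0.61506374 -0.78714541]
 [ 0.0427436  -0.78604411 -0.61669087]]
[0.15697464 0.65607505 0.20484468] [[-9.72554396e-01  2.32675533e-01 -2.06727056e-04]
 [ 2.32675615e-01  9.72553719e-01 -1.14999810e-03]
 [-6.65232536e-05 -1.16653605e-03 -9.99999317e-01]] 0.1
```

View pics/top0.png

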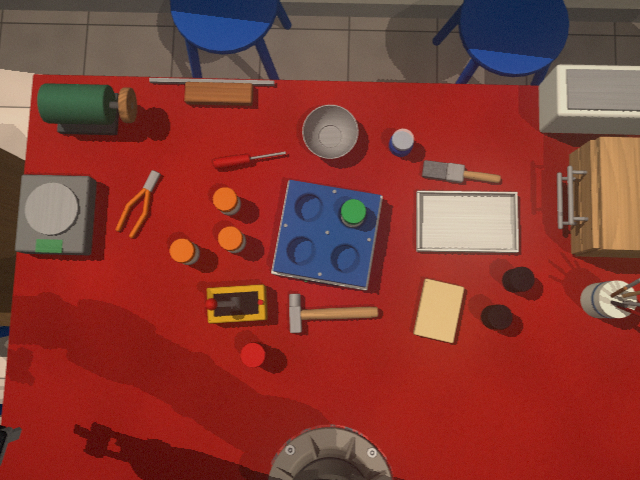

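View pics/side0.png

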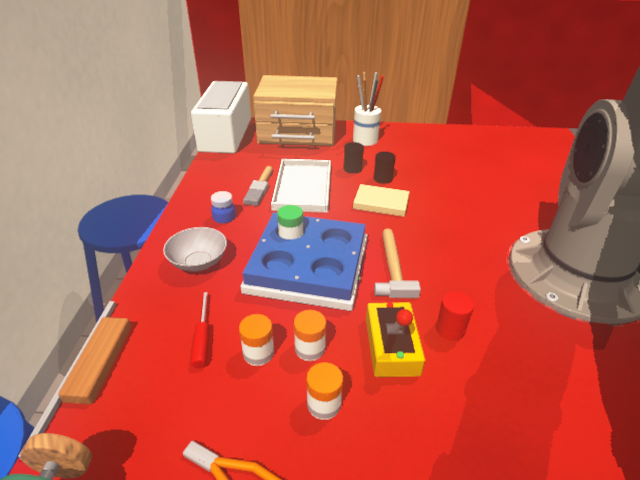

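Top: one green-lid jar at (353,211) in the shaker. Orange-lid jars at (225,199), (231,239) and (183,250). Isolator at (237,304), tray at (468,222). The red jar (253,355), black jars (518,280) and (497,317) and the bead jar (402,142) are look-alikes, so they stay. The only white jars with green or orange lids are the four named. Next I'll enlarge the isolator and the jars.

```bash
python3 - <<'E'
from h import *
a=cv2.imread('pics/top0.png')[170:340,160:390]; b=cv2.imread('pics/side0.png')[290:390,350:490]
a=cv2.resize(a,None,fx=2.1,fy=2.1,interpolation=2); b=cv2.resize(b,(300,214),interpolation=2)
o=np.zeros((360,790,3),np.uint8); o[:a.shape[0],:a.shape[1]]=a; o[:214,485:785]=b; cv2.imwrite('pics/c0.png',o)
T=dict(np.load('pics/top0.npz')); S=dict(np.load('pics/side0.npz'))
def blobs(s,lo,hi,mn):
    h=cv2.cvtColor(s['color'],cv2.COLOR_RGB2HSV); m=cv2.inRange(h,lo,hi)
    n,l,st,c=cv2.connectedComponentsWithStats(m); return [(c[i].round(1),st[i]) for i in range(1,n) if st[i][4]>mn]
for nm,lo,hi,z in(('orange',(9,180,150),(18,255,255),.072),('green',(55,150,60),(80,255,255),.102),('blue',(100,120,50),(125,255,255),.055),('yellow',(24,180,120),(34,255,255),.045),('redknob',(0,150,60),(3,255,255),.13)):
    for n,s in(('T',T),('S',S)):
        for c,st in blobs(s,lo,hi,80): print(nm,n,c,st,px(s,c,z).round(3))
E
```

```text
orange T [224.3 198.5] [213 187  24  24 436] [0.641 0.252 0.072]
orange T [134.7 211. ] [116 188  33  50 385] [0.607 0.451 0.072]
orange T [229.5 237.7] [218 226  24  24 449] [0.553 0.236 0.072]
orange T [181.3 250. ] [169 239  25  23 447] [0.523 0.342 0.072]
orange S [378.3 348.1] [366 303  56  74 175] [0.439 0.284 0.072]
orange S [309.4 325.3] [294 310  32  32 853] [0.55  0.245 0.072]
orange S [255.3 329.7] [239 314  33  33 890] [0.637 0.26  0.072]
orange S [324.3 381. ] [ 306  362   37   39 1153] [0.52  0.349 0.072]
orange S [239.5 468.2] [211 457  71  23 779] [0.619 0.481 0.072]
blue T [224.6  22.9] [ 170    0  121   62 4829] [1.064 0.275 0.055]
blue T [512.3  33.4] [ 450    0  119   83 7126] [ 1.053 -0.398  0.055]
blue T [324.7 235.3] [ 274  180  106  106 6832] [0.566 0.025 0.055]
blue S [119.1 222.1] [  79  196   85   52 3084] [ 0.99  -0.035  0.055]
blue S [219.5 211.4] [212 207  19  11 103] [ 0.781 -0.092  0.055]
blue S [309.4 255.3] [ 244  214  120   75 4743] [0.566 0.047 0.055]
blue S [ 11.  434.8] [   0  397   33   83 1601] [0.937 0.45  0.055]
yellow S [376. 328.] [369 304  17  54 403] [0.438 0.219 0.045]
yellow S [410.1 351.4] [378 328  46  34 377] [0.384 0.265 0.045]
redknob T [310.5 301.6] [     0     74    640    406 181549] [0.416 0.05  0.13 ]
redknob S [216.2  40.2] [ 187    0   58   95 4018] [ 1.05  -1.208  0.13 ]
redknob S [396.4 294.7] [    44      0    596    480 149456] [0.413 0.222 0.13 ]
redknob S [403.5 316.8] [396 309  16  16 205] [0.406 0.269 0.13 ]
redknob S [ 28.4 469.9] [ 19 462  21  14 116] [0.839 0.525 0.13 ]
redknob S [240.2 474.7] [222 468  41  12 293] [0.605 0.515 0.13 ]
```

View pics/c0.png

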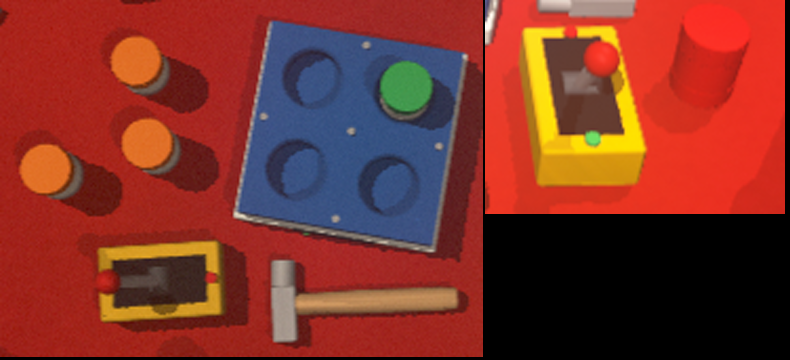

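The enlarged crop shows the toggle's knob at top px (211,304), leaning over the left (+y) end. The red dot shows at the right (-y) end, so it is ON. Three orange jars and one green jar are confirmed.

```bash
cat > fit.py <<'E'
from h import *
from scipy.optimize import least_squares
def hullc(s,x,y,zt,h):
    a=np.linspace(0,2*np.pi,40,endpoint=False)
    P=[proj(s,(x+.027*np.cos(q),y+.027*np.sin(q),z)) for z in(zt,zt-h) for q in a]
    m=cv2.moments(cv2.convexHull(np.float32(P))); return np.array([m['m10'],m['m01']])/m['m00']
def fit(obs,zt,h=.018):  # obs list of (snap,centroid)
    r=least_squares(lambda p:np.concatenate([hullc(s,p[0],p[1],zt,h)-c for s,c in obs]),px(*obs[0],zt)[:2],diff_step=1e-4)
    return r.x.round(4),r.fun.round(2)
def lids(s,col):
    lo,hi={'o':((9,180,120),(18,255,255)),'g':((55,120,50),(80,255,255))}[col]
    m=cv2.inRange(cv2.cvtColor(s['color'],cv2.COLOR_RGB2HSV),lo,hi); n,l,st,c=cv2.connectedComponentsWithStats(m)
    return [(c[i],st[i][4]) for i in range(1,n) if st[i][4]>100]
E
python3 - <<'E'
from fit import *
T=dict(np.load('pics/top0.npz')); S=dict(np.load('pics/side0.npz'))
for t,s in(((224,198),(255,329)),((229,238),(309,325)),((181,250),(324,381))):
    f=lambda im,p:min((c for c,_ in lids(im,'o')),key=lambda c:np.hypot(*(c-p)))
    a,b=f(T,t),f(S,s)
    print(fit([(T,a)],.072),fit([(S,b)],.072),fit([(T,a),(S,b)],.072))
print('g',[(c,n) for c,n in lids(T,'g')],[(c,n) for c,n in lids(S,'g')])
cr=lambda p:(p[0]/2.1+160,p[1]/2.1+170)
print('knob',px(T,cr((107,282)),.12),px(S,(403.5,316.8),.12))
for p in((98,248),(220,241),(223,314),(101,322)): print('iso',px(T,cr(p),.045).round(3))
print('reddot',px(T,cr((211,278)),.045))
for p in((351,131),(366,45),(263,117),(438,146),(335,218)): print('shk',px(T,cr(p),.055).round(4))
for p in((311,78),(296,169),(389,185)): print('pock',px(T,cr(p),.055).round(4))
print('green',px(T,cr((406,87)),.102))
for p in((417,192),(518,192),(519,252),(416,251)): print('tray',px(T,p,.022).round(3))
print('redjar',px(T,(253,354),.07)); print('hammer',px(T,(296,312),.03))
E
```

```text
(array([0.6422, 0.2531]), array([0., 0.])) (array([0.639 , 0.2521]), array([-0., -0.])) (array([0.6401, 0.2524]), array([ 0.26,  0.94, -0.68,  0.11]))
(array([0.5539, 0.2371]), array([-0.,  0.])) (array([0.5509, 0.2363]), array([-0.,  0.])) (array([0.552 , 0.2366]), array([ 0.17,  0.85, -0.63,  0.12]))
(array([0.5234, 0.3434]), array([-0.,  0.])) (array([0.5205, 0.3421]), array([-0., -0.])) (array([0.5214, 0.3426]), array([ 0.32,  0.9 , -0.6 ,  0.23]))
g [(array([352.96129032, 210.66666667]), np.int32(465))] [(array([289.4904943 , 212.23954373]), np.int32(263))]
knob [0.40429374 0.26044026 0.12      ] [0.40385066 0.25942306 0.12      ]
iso [0.441 0.286 0.045]
iso [0.453 0.156 0.045]
iso [0.376 0.15  0.045]
iso [0.363 0.279 0.045]
reddot [0.41304525 0.16432157 0.045     ]
shk [0.5732 0.02   0.055 ]
shk [0.6672 0.0065 0.055 ]
shk [0.5858 0.1146 0.055 ]
shk [ 0.5596 -0.0731  0.055 ]
shk [0.4798 0.0343 0.055 ]
pock [0.6295 0.0646 0.055 ]
pock [0.5308 0.0774 0.055 ]
pock [ 0.5165 -0.022   0.055 ]
green [ 0.61425048 -0.03610776  0.102     ]
tray [ 0.678 -0.185  0.022]
tray [ 0.684 -0.417  0.022]
tray [ 0.545 -0.417  0.022]
tray [ 0.54  -0.184  0.022]
redjar [0.30075602 0.17307923 0.07      ]
hammer [0.39419988 0.08516846 0.03      ]
```

>>> servo_tool(increments=[{"jaw": 0,"linear": [0,0,0],"rot": [0,0,-7]},{"jaw": 0,"linear": [0,0,0],"rot": [0,0,-13.45]},{"jaw": 0,"linear": [0,0,0],"rot": [0,0,-13.45]},{"jaw": 0,"linear": [0,0,0],"rot": [0,0,-13.45]},{"jaw": 0,"linear": [0,0,0],"rot": [0,0,-13.45]}], newtons=20)

```text
t: 0.52
eef_pos: [0.1572, 0.6563, 0.2053]
orientation: [[-1.0, 0.004, -0.0], [0.004, 1.0, -0.0], [0.0, -0.0, -1.0]]
wrist_force: [-0.0, 0.5, 0.3]
gripper_width: 0.064
grip_force: 0.0
```

>>> servo_tool(increments=[{"jaw": 0,"linear": [-20,-27,0],"rot": [0,0,0]},{"jaw": 0,"linear": [-42,-57,0],"rot": [0,0,0]},{"jaw": 0,"linear": [-63,-86,0],"rot": [0,0,0]},{"jaw": 0,"linear": [-84,-115,0],"rot": [0,0,0]},{"jaw": 0,"linear": [-105,-144,0],"rot": [0,0,0]}])

```text
t: 0.93
eef_pos: [0.2627, 0.5109, 0.2055]
orientation: [[-1.0, 0.003, -0.0], [0.003, 1.0, 0.0], [0.0, 0.0, -1.0]]
wrist_force: [1.0, 0.5, -0.2]
gripper_width: 0.0306
grip_force: 0.0
```

>>> servo_tool(increments=[{"jaw": 0,"linear": [-21,-28,0],"rot": [0,0,0]},{"jaw": 0,"linear": [-42,-57,0],"rot": [0,0,0]},{"jaw": 0,"linear": [-63,-86,0],"rot": [0,0,0]},{"jaw": 0,"linear": [-84,-115,0],"rot": [0,0,0]},{"jaw": 0,"linear": [-105,-144,0],"rot": [0,0,0]}])

```text
t: 1.35
eef_pos: [0.3677, 0.3669, 0.2057]
orientation: [[-1.0, 0.003, 0.0], [0.003, 1.0, 0.0], [-0.0, 0.0, -1.0]]
wrist_force: [1.0, 1.1, 0.6]
gripper_width: 0.0009
grip_force: 0.0
```

>>> servo_tool(increments=[{"jaw": 0,"linear": [-18,-26,0],"rot": [0,0,0]},{"jaw": 0,"linear": [-37,-53,25],"rot": [0,0,0]},{"jaw": 0,"linear": [-37,-53,60],"rot": [0,0,0]},{"jaw": 0,"linear": [-37,-53,96],"rot": [0,0,0]},{"jaw": 0,"linear": [-37,-53,96],"rot": [0,0,0]}])

```text
t: 1.77
eef_pos: [0.4018, 0.3127, 0.1046]
orientation: [[-1.0, 0.004, -0.005], [0.004, 1.0, -0.005], [0.005, -0.005, -1.0]]
wrist_force: [-1.5, -0.4, -2.7]
gripper_width: 0.0004
grip_force: 0.0
```

>>> servo_tool(increments=[{"jaw": 0,"linear": [0,-10,0],"rot": [0,0,0]},{"jaw": 0,"linear": [-1,-20,0],"rot": [0,0,0]},{"jaw": 0,"linear": [-2,-30,0],"rot": [0,0,0]},{"jaw": 0,"linear": [-3,-40,0],"rot": [0,0,0]},{"jaw": 0,"linear": [-3,-48,0],"rot": [0,0,0]}])

```text
t: 2.18
eef_pos: [0.4083, 0.2674, 0.1116]
orientation: [[-1.0, 0.001, 0.003], [0.001, 1.0, 0.003], [-0.003, 0.003, -1.0]]
wrist_force: [-0.3, 2.5, 2.6]
gripper_width: 0.0003
grip_force: 1.7
```

>>> servo_tool(increments=[{"jaw": 0,"linear": [0,-8,0],"rot": [0,0,0]},{"jaw": 0,"linear": [-1,-16,0],"rot": [0,0,0]},{"jaw": 0,"linear": [-2,-24,0],"rot": [0,0,0]},{"jaw": 0,"linear": [-3,-32,0],"rot": [0,0,0]},{"jaw": 0,"linear": [-3,-38,0],"rot": [0,0,0]}])

```text
t: 2.6
eef_pos: [0.41, 0.2281, 0.1094]
orientation: [[-1.0, 0.001, -0.0], [0.001, 1.0, -0.001], [0.0, -0.001, -1.0]]
wrist_force: [-0.8, -0.5, 0.8]
gripper_width: 0.0001
grip_force: 0.0
```

>>> servo_tool(increments=[{"jaw": 0,"linear": [0,0,0],"rot": [0,0,0]},{"jaw": 0,"linear": [0,35,0],"rot": [0,0,0]},{"jaw": 0,"linear": [0,50,-30],"rot": [0,0,0]},{"jaw": 0,"linear": [0,60,-65],"rot": [0,0,0]},{"jaw": 0,"linear": [0,60,-100],"rot": [0,0,0]}])

```text
t: 3.02
eef_pos: [0.4091, 0.2913, 0.2102]
orientation: [[-1.0, -0.002, -0.001], [-0.002, 1.0, -0.001], [0.001, -0.001, -1.0]]
wrist_force: [0.6, 1.0, 0.9]
gripper_width: 0.0006
grip_force: 0.0
```

```bash
python3 - <<'E'
from h import *
s=snap('side','s1'); cv2.imwrite('pics/s1c.png',cv2.resize(s['color'][280:400,220:500,::-1],None,fx=2,fy=2))
print(telemetry.state()['eef_pos'])
E
```

```text
[0.41168616 0.2920908  0.21687974]
```

View pics/s1c.png

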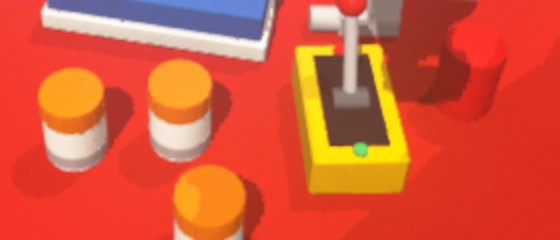

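The knob now leans to the red-dot end (OFF). Next, the green jar.

>>> servo_tool(increments=[{"jaw": 94,"linear": [-20,-33,0],"rot": [0,0,0]},{"jaw": 94,"linear": [-40,-66,0],"rot": [0,0,0]},{"jaw": 94,"linear": [-60,-99,0],"rot": [0,0,0]},{"jaw": 94,"linear": [-81,-131,0],"rot": [0,0,0]},{"jaw": 94,"linear": [-101,-164,0],"rot": [0,0,0]}])

```text
t: 3.48
eef_pos: [0.5117, 0.124, 0.2095]
orientation: [[-1.0, -0.001, 0.0], [-0.001, 1.0, 0.0], [-0.0, 0.0, -1.0]]
wrist_force: [0.9, 0.1, -0.3]
gripper_width: 0.0304
grip_force: 0.0
```

>>> servo_tool(increments=[{"jaw": 94,"linear": [-20,-33,0],"rot": [0,0,0]},{"jaw": 94,"linear": [-40,-66,0],"rot": [0,0,0]},{"jaw": 94,"linear": [-60,-99,0],"rot": [0,0,0]},{"jaw": 94,"linear": [-81,-131,0],"rot": [0,0,0]},{"jaw": 94,"linear": [-101,-164,0],"rot": [0,0,0]}])

```text
t: 3.9
eef_pos: [0.6127, -0.04, 0.2092]
orientation: [[-1.0, -0.001, -0.0], [-0.001, 1.0, 0.0], [0.0, 0.0, -1.0]]
wrist_force: [0.4, 1.2, 0.2]
gripper_width: 0.0636
grip_force: 0.0
```

>>> servo_tool(increments=[{"jaw": 94,"linear": [0,0,20],"rot": [0,0,0]},{"jaw": 94,"linear": [0,0,45],"rot": [0,0,0]},{"jaw": 94,"linear": [0,0,70],"rot": [0,0,0]},{"jaw": 94,"linear": [0,0,80],"rot": [0,0,0]},{"jaw": 94,"linear": [0,0,80],"rot": [0,0,0]}])

```text
t: 4.32
eef_pos: [0.6105, -0.0384, 0.1271]
orientation: [[-1.0, -0.0, -0.004], [-0.0, 1.0, -0.001], [0.004, -0.001, -1.0]]
wrist_force: [-0.2, 0.4, -0.3]
gripper_width: 0.0934
grip_force: 0.0
```

```bash
python3 - <<'E'
from h import *
print(telemetry.state()['eef_pos'])
s=snap('side','s2'); print(proj(s,(.614,-.036,.102)))
cv2.imwrite('pics/s2c.png',cv2.resize(s['color'][150:320,180:420,::-1],None,fx=2,fy=2))
E
```

```text
[ 0.61050844 -0.03838846  0.12709578]
[289.4751011  211.50540728]
```

View pics/s2c.png

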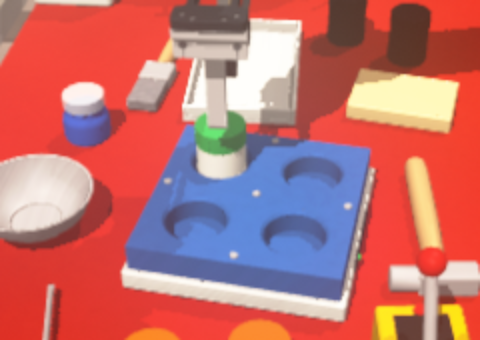

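The fingers are open and straddle the green jar (crop (220,140)). Descend and grip.

>>> servo_tool(increments=[{"jaw": 94,"linear": [-2,2,20],"rot": [0,0,0]},{"jaw": 94,"linear": [-2,2,40],"rot": [0,0,0]},{"jaw": 94,"linear": [-2,2,58],"rot": [0,0,0]},{"jaw": 94,"linear": [-2,2,63],"rot": [0,0,0]},{"jaw": 94,"linear": [-2,2,63],"rot": [0,0,0]}])

```text
t: 4.78
eef_pos: [0.614, -0.0365, 0.0667]
orientation: [[-1.0, -0.0, -0.001], [-0.0, 1.0, -0.0], [0.001, -0.0, -1.0]]
wrist_force: [0.0, 0.1, 1.0]
gripper_width: 0.0941
grip_force: 0.0
```

>>> servo_tool(increments=[{"jaw": 60,"linear": [0,0,0],"rot": [0,0,0]},{"jaw": 40,"linear": [0,0,0],"rot": [0,0,0]},{"jaw": 40,"linear": [0,0,0],"rot": [0,0,0]},{"jaw": 40,"linear": [0,0,0],"rot": [0,0,0]},{"jaw": 40,"linear": [0,0,0],"rot": [0,0,0]}], newtons=25)

```text
t: 5.2
eef_pos: [0.6143, -0.0366, 0.0671]
orientation: [[-1.0, 0.0, 0.001], [0.0, 1.0, 0.0], [-0.001, 0.0, -1.0]]
wrist_force: [0.3, 0.3, -1.2]
gripper_width: 0.0641
grip_force: 0.0
```

>>> servo_tool(increments=[{"jaw": 40,"linear": [0,0,0],"rot": [0,0,0]},{"jaw": 40,"linear": [0,0,-10],"rot": [0,0,0]},{"jaw": 40,"linear": [0,0,-30],"rot": [0,0,0]},{"jaw": 40,"linear": [0,0,-55],"rot": [0,0,0]},{"jaw": 40,"linear": [0,0,-75],"rot": [0,0,0]}])

```text
t: 5.62
eef_pos: [0.6138, -0.0369, 0.1432]
orientation: [[-1.0, 0.0, -0.0], [0.0, 1.0, -0.0], [0.0, -0.0, -1.0]]
wrist_force: [0.9, -0.7, -2.9]
gripper_width: 0.0537
grip_force: 25.0
```

>>> servo_tool(increments=[{"jaw": 40,"linear": [0,-15,0],"rot": [0,0,0]},{"jaw": 40,"linear": [0,-45,0],"rot": [0,0,0]},{"jaw": 40,"linear": [0,-75,0],"rot": [0,0,0]},{"jaw": 40,"linear": [0,-105,0],"rot": [0,0,0]},{"jaw": 40,"linear": [0,-132,0],"rot": [0,0,0]}])

```text
t: 6.03
eef_pos: [0.6135, -0.1705, 0.1422]
orientation: [[-1.0, 0.0, -0.0], [0.0, 1.0, -0.0], [0.0, -0.0, -1.0]]
wrist_force: [0.9, -0.7, -2.6]
gripper_width: 0.0539
grip_force: 25.0
```

>>> servo_tool(increments=[{"jaw": 40,"linear": [0,-30,0],"rot": [0,0,0]},{"jaw": 40,"linear": [0,-60,0],"rot": [0,0,0]},{"jaw": 40,"linear": [0,-90,0],"rot": [0,0,0]},{"jaw": 40,"linear": [0,-117,0],"rot": [0,0,0]},{"jaw": 40,"linear": [0,-132,0],"rot": [0,0,0]}])

```text
t: 6.45
eef_pos: [0.6128, -0.3045, 0.1421]
orientation: [[-1.0, 0.003, -0.0], [0.003, 1.0, -0.001], [0.0, -0.001, -1.0]]
wrist_force: [-0.1, -0.9, -3.3]
gripper_width: 0.0539
grip_force: 25.0
```

>>> servo_tool(increments=[{"jaw": 40,"linear": [0,0,10],"rot": [0,0,0]},{"jaw": 40,"linear": [0,0,35],"rot": [0,0,0]},{"jaw": 40,"linear": [0,0,60],"rot": [0,0,0]},{"jaw": 40,"linear": [0,0,76],"rot": [0,0,0]},{"jaw": 40,"linear": [0,0,80],"rot": [0,0,0]}])

```text
t: 6.87
eef_pos: [0.6125, -0.2987, 0.0585]
orientation: [[-1.0, -0.001, -0.004], [-0.001, 1.0, 0.002], [0.004, 0.002, -1.0]]
wrist_force: [-0.2, 0.9, -3.3]
gripper_width: 0.0536
grip_force: 25.0
```

```bash
python3 - <<'E'
from h import *
print(telemetry.state()['eef_pos'])
s=snap('side','s3'); a=s['color'][130:250,220:400,::-1]
t=snap('top','t3'); b=t['color'][150:300,150:550,::-1]
a=cv2.resize(a,(400,267)); b=cv2.resize(b,(800,300)); o=np.zeros((570,800,3),np.uint8); o[:267,:400]=a;o[270:]=b
cv2.imwrite('pics/c3.png',o)
E
```

```text
[ 0.6125458  -0.29865343  0.05849005]
```

View pics/c3.png

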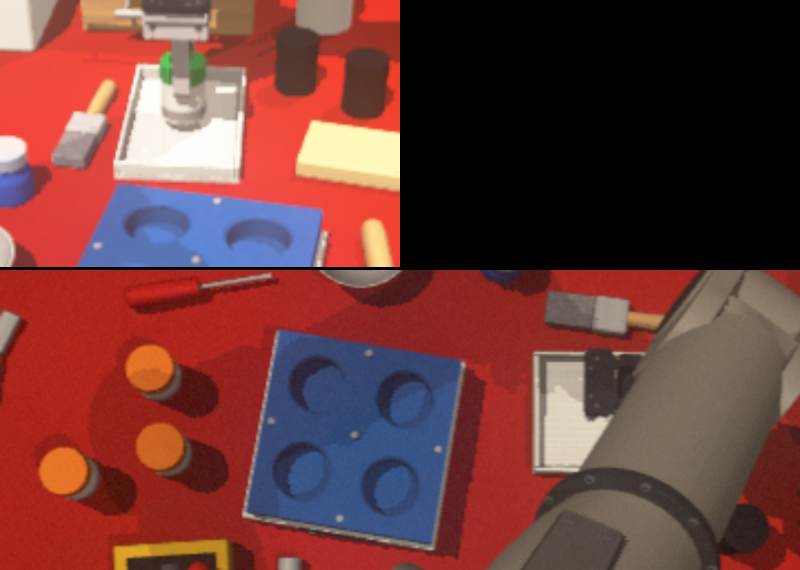

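The green jar is held upright just above the tray floor. Lower it slowly until contact.

>>> servo_tool(increments=[{"jaw": 40,"linear": [0,0,3],"rot": [0,0,0]},{"jaw": 40,"linear": [0,0,5],"rot": [0,0,0]},{"jaw": 40,"linear": [0,0,7],"rot": [0,0,0]},{"jaw": 40,"linear": [0,0,8],"rot": [0,0,0]},{"jaw": 40,"linear": [0,0,8],"rot": [0,0,0]}])

```text
t: 7.38
eef_pos: [0.614, -0.3006, 0.0537]
orientation: [[-1.0, 0.0, 0.0], [0.0, 1.0, -0.0], [-0.0, -0.0, -1.0]]
wrist_force: [-0.3, -0.9, -4.0]
gripper_width: 0.0532
grip_force: 25.0
```

>>> servo_tool(increments=[{"jaw": 40,"linear": [0,0,1],"rot": [0,0,0]},{"jaw": 40,"linear": [0,0,2],"rot": [0,0,0]},{"jaw": 40,"linear": [0,0,3],"rot": [0,0,0]},{"jaw": 40,"linear": [0,0,4],"rot": [0,0,0]},{"jaw": 40,"linear": [0,0,4],"rot": [0,0,0]}])

```text
t: 7.8
eef_pos: [0.6138, -0.3006, 0.0492]
orientation: [[-1.0, 0.0, -0.0], [0.0, 1.0, 0.0], [0.0, 0.0, -1.0]]
wrist_force: [-0.6, 0.6, -3.6]
gripper_width: 0.0536
grip_force: 25.0
```

>>> servo_tool(increments=[{"jaw": 40,"linear": [0,0,1],"rot": [0,0,0]},{"jaw": 40,"linear": [0,0,2],"rot": [0,0,0]},{"jaw": 40,"linear": [0,0,3],"rot": [0,0,0]},{"jaw": 40,"linear": [0,0,3],"rot": [0,0,0]},{"jaw": 40,"linear": [0,0,3],"rot": [0,0,0]}])

```text
t: 8.22
eef_pos: [0.6139, -0.3006, 0.0464]
orientation: [[-1.0, 0.0, -0.0], [0.0, 1.0, 0.0], [0.0, 0.0, -1.0]]
wrist_force: [-0.1, 0.0, -3.3]
gripper_width: 0.0533
grip_force: 25.0
```

>>> servo_tool(increments=[{"jaw": 40,"linear": [0,0,1],"rot": [0,0,0]},{"jaw": 40,"linear": [0,0,2],"rot": [0,0,0]},{"jaw": 40,"linear": [0,0,3],"rot": [0,0,0]},{"jaw": 40,"linear": [0,0,3],"rot": [0,0,0]},{"jaw": 40,"linear": [0,0,3],"rot": [0,0,0]}])

```text
t: 8.63
eef_pos: [0.6145, -0.3004, 0.0445]
orientation: [[-1.0, -0.0, 0.001], [-0.0, 1.0, 0.0], [-0.001, 0.0, -1.0]]
wrist_force: [-3.5, 3.9, 10.9]
gripper_width: 0.0534
grip_force: 25.0
```

>>> servo_tool(increments=[{"jaw": 40,"linear": [0,0,0.5],"rot": [0,0,0]},{"jaw": 40,"linear": [0,0,1],"rot": [0,0,0]},{"jaw": 40,"linear": [0,0,1.5],"rot": [0,0,0]},{"jaw": 40,"linear": [0,0,1.5],"rot": [0,0,0]},{"jaw": 40,"linear": [0,0,1.5],"rot": [0,0,0]}])

```text
t: 9.05
eef_pos: [0.6148, -0.3002, 0.0442]
orientation: [[-1.0, -0.0, 0.002], [-0.0, 1.0, 0.001], [-0.002, 0.001, -1.0]]
wrist_force: [-8.8, 7.2, 27.3]
gripper_width: 0.0536
grip_force: 25.0
```

>>> servo_tool(increments=[{"jaw": 94,"linear": [0,0,-2],"rot": [0,0,0]},{"jaw": 94,"linear": [0,0,-2],"rot": [0,0,0]},{"jaw": 94,"linear": [0,0,-2],"rot": [0,0,0]},{"jaw": 94,"linear": [0,0,-2],"rot": [0,0,0]},{"jaw": 94,"linear": [0,0,-2],"rot": [0,0,0]}])

```text
t: 9.47
eef_pos: [0.6138, -0.3007, 0.0438]
orientation: [[-1.0, 0.0, -0.0], [0.0, 1.0, -0.0], [0.0, -0.0, -1.0]]
wrist_force: [0.1, 0.8, 0.2]
gripper_width: 0.0834
grip_force: 0.0
```

>>> servo_tool(increments=[{"jaw": 94,"linear": [0,0,-10],"rot": [0,0,0]},{"jaw": 94,"linear": [0,0,-40],"rot": [0,0,0]},{"jaw": 94,"linear": [0,0,-75],"rot": [0,0,0]},{"jaw": 94,"linear": [0,0,-110],"rot": [0,0,0]},{"jaw": 94,"linear": [0,0,-145],"rot": [0,0,0]}])

```text
t: 9.88
eef_pos: [0.6136, -0.3008, 0.1912]
orientation: [[-1.0, 0.001, -0.0], [0.001, 1.0, -0.0], [0.0, -0.0, -1.0]]
wrist_force: [0.6, 0.3, -0.3]
gripper_width: 0.0941
grip_force: 0.0
```

>>> servo_tool(increments=[{"jaw": 94,"linear": [-2,30,0],"rot": [0,0,0]},{"jaw": 94,"linear": [-4,70,0],"rot": [0,0,0]},{"jaw": 94,"linear": [-6,110,0],"rot": [0,0,0]},{"jaw": 94,"linear": [-8,150,0],"rot": [0,0,0]},{"jaw": 94,"linear": [-10,190,0],"rot": [0,0,0]}])

```text
t: 10.3
eef_pos: [0.6237, -0.109, 0.1898]
orientation: [[-1.0, 0.001, 0.001], [0.001, 1.0, -0.0], [-0.001, -0.0, -1.0]]
wrist_force: [0.7, -0.2, -0.1]
gripper_width: 0.0943
grip_force: 0.0
```

```bash
cat >> fit.py <<'E'
def look(tag,z=.072):
    print(telemetry.state()['eef_pos'].round(4))
    T=snap('top','t'+tag); S=snap('side','s'+tag)
    for n,s in(('T',T),('S',S)):
        for col in 'og':
            for c,a in lids(s,col):
                zt=z if col=='o' else .077
                print(n,col,a,c.round(1),*fit([(s,c)],zt)[0])
    return T,S
E
python3 -c "
from fit import *
look('4')"
```

```text
[ 0.6237 -0.109   0.1898]
T o 440 [224.3 198.6] 0.6425 0.2534
T o 465 [135.  211.2] 0.6086 0.4534
T o 445 [229.5 237.8] 0.5539 0.2374
T o 446 [181.3 249.9] 0.5238 0.3437
T g 349 [472.2 213.8] 0.6217 -0.3011
S o 145 [379.9 351.8] 0.4359 0.2828
S o 842 [309.3 325.3] 0.551 0.2364
S o 885 [255.3 329.8] 0.6391 0.2523
S o 1158 [324.2 381.1] 0.5206 0.3422
S o 278 [249.1 465.7] 0.6088 0.4724
S o 375 [231.  470.6] 0.6302 0.4799
S g 136 [298.9 162.9] 0.6212 -0.309
```

>>> servo_tool(increments=[{"jaw": 94,"linear": [-4,30,0],"rot": [0,0,0]},{"jaw": 94,"linear": [-8,68,0],"rot": [0,0,0]},{"jaw": 94,"linear": [-12,106,0],"rot": [0,0,0]},{"jaw": 94,"linear": [-15,144,0],"rot": [0,0,0]},{"jaw": 94,"linear": [-17,182,0],"rot": [0,0,0]}])

```text
t: 10.82
eef_pos: [0.6411, 0.0728, 0.1897]
orientation: [[-1.0, 0.001, 0.001], [0.001, 1.0, 0.0], [-0.001, 0.0, -1.0]]
wrist_force: [0.4, -0.5, 0.5]
gripper_width: 0.0943
grip_force: 0.0
```

>>> servo_tool(increments=[{"jaw": 94,"linear": [0,38,0],"rot": [0,0,0]},{"jaw": 94,"linear": [0,76,0],"rot": [0,0,0]},{"jaw": 94,"linear": [0,114,0],"rot": [0,0,0]},{"jaw": 94,"linear": [0,150,0],"rot": [0,0,0]},{"jaw": 94,"linear": [0,180,0],"rot": [0,0,0]}])

```text
t: 11.23
eef_pos: [0.6406, 0.2542, 0.1896]
orientation: [[-1.0, -0.001, 0.0], [-0.001, 1.0, 0.001], [-0.0, 0.001, -1.0]]
wrist_force: [0.3, 0.3, 0.7]
gripper_width: 0.0939
grip_force: 0.0
```

>>> servo_tool(increments=[{"jaw": 94,"linear": [0,0,0],"rot": [0,0,0]},{"jaw": 94,"linear": [0,0,20],"rot": [0,0,0]},{"jaw": 94,"linear": [0,0,50],"rot": [0,0,0]},{"jaw": 94,"linear": [0,0,80],"rot": [0,0,0]},{"jaw": 94,"linear": [0,0,90],"rot": [0,0,0]}])

```text
t: 11.65
eef_pos: [0.6393, 0.2503, 0.0955]
orientation: [[-1.0, 0.0, -0.004], [0.0, 1.0, -0.002], [0.004, -0.002, -1.0]]
wrist_force: [-0.7, 1.6, -0.8]
gripper_width: 0.0941
grip_force: 0.0
```

```bash
python3 -c "
from fit import *
look('5')"
```

```text
[0.6393 0.2503 0.0955]
T o 382 [134.7 210.9] 0.6091 0.454
T o 261 [234.1 237.6] 0.5548 0.2272
T g 361 [473.1 215. ] 0.6192 -0.3031
S o 176 [378.3 348.2] 0.4381 0.276
S o 396 [307.7 328.9] 0.5531 0.2444
S o 507 [260.7 331. ] 0.6298 0.2541
S o 649 [325.5 386.7] 0.5183 0.3517
S o 736 [239.8 468.5] 0.6197 0.4766
S g 149 [301.2 162. ] 0.6157 -0.3147
```

>>> servo_tool(increments=[{"jaw": 94,"linear": [0,0,20],"rot": [0,0,0]},{"jaw": 94,"linear": [0,0,40],"rot": [0,0,0]},{"jaw": 94,"linear": [0,0,55],"rot": [0,0,0]},{"jaw": 94,"linear": [0,0,62],"rot": [0,0,0]},{"jaw": 94,"linear": [0,0,62],"rot": [0,0,0]}])

```text
t: 12.17
eef_pos: [0.6408, 0.2511, 0.0365]
orientation: [[-1.0, 0.0, -0.001], [0.0, 1.0, -0.001], [0.001, -0.001, -1.0]]
wrist_force: [0.1, 0.5, -0.4]
gripper_width: 0.0939
grip_force: 0.0
```

>>> servo_tool(increments=[{"jaw": 40,"linear": [0,0,0],"rot": [0,0,0]},{"jaw": 40,"linear": [0,0,0],"rot": [0,0,0]},{"jaw": 40,"linear": [0,0,0],"rot": [0,0,0]},{"jaw": 40,"linear": [0,0,0],"rot": [0,0,0]},{"jaw": 40,"linear": [0,0,0],"rot": [0,0,0]}])

```text
t: 12.58
eef_pos: [0.6413, 0.2515, 0.0376]
orientation: [[-1.0, 0.0, 0.001], [0.0, 1.0, 0.0], [-0.001, 0.0, -1.0]]
wrist_force: [-0.2, -0.4, 0.4]
gripper_width: 0.0639
grip_force: 0.0
```

>>> servo_tool(increments=[{"jaw": 40,"linear": [0,0,0],"rot": [0,0,0]},{"jaw": 40,"linear": [0,0,0],"rot": [0,0,0]},{"jaw": 40,"linear": [0,0,0],"rot": [0,0,0]},{"jaw": 40,"linear": [0,0,0],"rot": [0,0,0]},{"jaw": 40,"linear": [0,0,0],"rot": [0,0,0]}])

```text
t: 13.0
eef_pos: [0.6411, 0.2517, 0.0372]
orientation: [[-1.0, -0.0, 0.0], [-0.0, 1.0, 0.0], [-0.0, 0.0, -1.0]]
wrist_force: [-1.4, 1.7, 5.4]
gripper_width: 0.0538
grip_force: 25.0
```

>>> servo_tool(increments=[{"jaw": 40,"linear": [0,0,-10],"rot": [0,0,0]},{"jaw": 40,"linear": [0,0,-35],"rot": [0,0,0]},{"jaw": 40,"linear": [0,0,-60],"rot": [0,0,0]},{"jaw": 40,"linear": [0,0,-85],"rot": [0,0,0]},{"jaw": 40,"linear": [0,0,-100],"rot": [0,0,0]}])

```text
t: 13.42
eef_pos: [0.6416, 0.2511, 0.1399]
orientation: [[-1.0, 0.001, 0.002], [0.001, 1.0, 0.0], [-0.002, 0.0, -1.0]]
wrist_force: [0.5, 0.0, -2.0]
gripper_width: 0.0536
grip_force: 25.0
```

```bash
python3 -c "
from fit import *
T,S=look('6',.072+.1)
from scipy.optimize import brentq
"
```

```text
[0.6416 0.2511 0.1399]
T o 188 [127.3 209.5] 0.5952 0.4373
T o 143 [138.9 219.5] 0.5748 0.4117
T o 280 [233.5 237.5] 0.5423 0.2124
T g 372 [473.1 215.1] 0.6188 -0.3031
S o 198 [259.4 285.7] 0.6253 0.2508
S o 183 [377.9 347.2] 0.4509 0.3545
S o 544 [308.6 325.4] 0.5449 0.3235
S o 628 [324.6 387. ] 0.5178 0.4192
S o 760 [239.5 468.4] 0.6011 0.522
S g 148 [301.2 161.9] 0.6155 -0.3148
```

```bash
python3 - <<'E'
from h import *
T=dict(np.load('pics/top0.npz')); S=dict(np.load('pics/side0.npz'))
def ref(s,g):  # refine: brightest spot centroid (low saturation) near g
    h=cv2.cvtColor(s['color'],cv2.COLOR_RGB2HSV).astype(float); x,y=map(int,np.round(g)); P=np.mgrid[y-3:y+4,x-3:x+4]
    w=np.clip(150-h[y-3:y+4,x-3:x+4,1],0,None); return np.array([(P[1]*w).sum(),(P[0]*w).sum()])/w.sum()
a=[px(T,ref(T,(x/2+150,(y-270)/2+150)),.055) for x,y in((354,435),(369,353),(271,421),(437,449),(340,518))]
b=[px(S,ref(S,(x/2+180,y/2+150)),.055) for x,y in((257,193),(168,181),(234,255),(348,206),(275,141))]
# match order: center,+x,+y,-y,-x
print(np.round(a,4)[:,:2],np.round(b,4)[:,:2],sep='\n'); print(np.nanmean(a,0),np.nanmean(b,0))
E
```

```text
[[ 0.5741  0.0207]
 [ 0.6674  0.0071]
 [ 0.5869  0.1145]
 [ 0.5598 -0.0731]
 [ 0.4798  0.0344]]
[[ 0.5713  0.0183]
 [ 0.6652  0.0044]
 [ 0.585   0.1137]
 [ 0.4768  0.0326]
 [ 0.5571 -0.0758]]
[0.57361398 0.02073693 0.055     ] [0.5710909  0.01864712 0.055     ]
```

>>> servo_tool(increments=[{"jaw": 40,"linear": [2,-20,0],"rot": [0,0,0]},{"jaw": 40,"linear": [5,-55,0],"rot": [0,0,0]},{"jaw": 40,"linear": [8,-95,0],"rot": [0,0,0]},{"jaw": 40,"linear": [10,-130,0],"rot": [0,0,0]},{"jaw": 40,"linear": [12,-160,0],"rot": [0,0,0]}])

```text
t: 13.93
eef_pos: [0.6277, 0.0883, 0.1357]
orientation: [[-1.0, 0.001, -0.002], [0.001, 1.0, -0.001], [0.002, -0.001, -1.0]]
wrist_force: [0.3, -0.1, -3.2]
gripper_width: 0.0538
grip_force: 25.0
```

>>> servo_tool(increments=[{"jaw": 40,"linear": [0,-20,0],"rot": [0,0,0]},{"jaw": 40,"linear": [0,-29.5,5],"rot": [0,0,0]},{"jaw": 40,"linear": [0,-29.5,20],"rot": [0,0,0]},{"jaw": 40,"linear": [0,-29.5,35],"rot": [0,0,0]},{"jaw": 40,"linear": [0,-29.5,40],"rot": [0,0,0]}])

```text
t: 14.35
eef_pos: [0.6273, 0.0623, 0.0938]
orientation: [[-1.0, -0.0, -0.004], [-0.0, 1.0, -0.001], [0.004, -0.001, -1.0]]
wrist_force: [-1.1, 0.7, -3.4]
gripper_width: 0.0536
grip_force: 25.0
```

>>> servo_tool(increments=[{"jaw": 40,"linear": [0,0,0],"rot": [0,0,0]},{"jaw": 40,"linear": [0,0,0],"rot": [0,0,0]},{"jaw": 40,"linear": [0,0,0],"rot": [0,0,0]},{"jaw": 40,"linear": [0,0,0],"rot": [0,0,0]},{"jaw": 40,"linear": [0,0,0],"rot": [0,0,0]}])

```text
t: 14.77
eef_pos: [0.6293, 0.0621, 0.0976]
orientation: [[-1.0, -0.0, 0.001], [-0.0, 1.0, 0.0], [-0.001, 0.0, -1.0]]
wrist_force: [-0.0, -0.5, -3.5]
gripper_width: 0.0536
grip_force: 25.0
```

```bash
python3 - <<'E'
from h import *
s=snap('side','s7'); cv2.imwrite('pics/s7c.png',cv2.resize(s['color'][190:310,230:390,::-1],None,fx=4,fy=4,interpolation=2))
E
```

```text
(no output)
```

View pics/s7c.png

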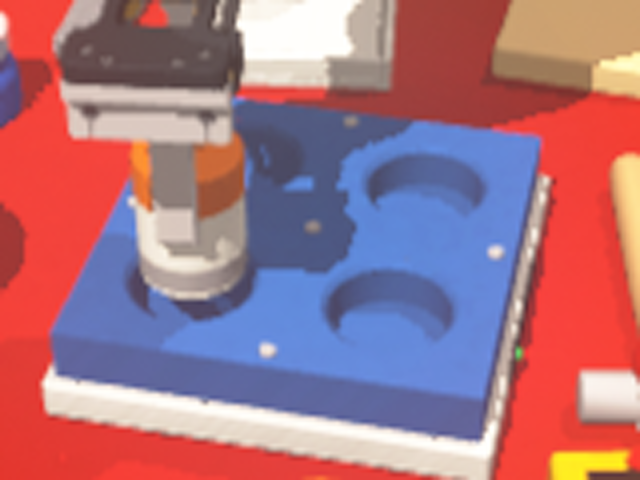

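The jar at crop (192,230) is centred over the pocket rim (127–255). Insert it.

>>> servo_tool(increments=[{"jaw": 40,"linear": [0,0,3],"rot": [0,0,0]},{"jaw": 40,"linear": [0,0,6],"rot": [0,0,0]},{"jaw": 40,"linear": [0,0,9],"rot": [0,0,0]},{"jaw": 40,"linear": [0,0,12],"rot": [0,0,0]},{"jaw": 40,"linear": [0,0,15],"rot": [0,0,0]}])

```text
t: 15.23
eef_pos: [0.6289, 0.0619, 0.0815]
orientation: [[-1.0, 0.0, -0.0], [0.0, 1.0, -0.0], [0.0, -0.0, -1.0]]
wrist_force: [1.3, -0.2, -4.0]
gripper_width: 0.0537
grip_force: 25.0
```

>>> servo_tool(increments=[{"jaw": 40,"linear": [0,0,4],"rot": [0,0,0]},{"jaw": 40,"linear": [0,0,8],"rot": [0,0,0]},{"jaw": 40,"linear": [0,0,11],"rot": [0,0,0]},{"jaw": 40,"linear": [0,0,14],"rot": [0,0,0]},{"jaw": 40,"linear": [0,0,15],"rot": [0,0,0]}])

```text
t: 15.65
eef_pos: [0.629, 0.0619, 0.067]
orientation: [[-1.0, 0.0, -0.0], [0.0, 1.0, 0.0], [0.0, 0.0, -1.0]]
wrist_force: [-6.3, 0.5, 16.9]
gripper_width: 0.0534
grip_force: 25.0
```

Seated at the expected height (TCP 0.067). Release and go to the second jar.

>>> servo_tool(increments=[{"jaw": 94,"linear": [0,0,0],"rot": [0,0,0]},{"jaw": 94,"linear": [0,0,0],"rot": [0,0,0]},{"jaw": 94,"linear": [0,0,0],"rot": [0,0,0]},{"jaw": 94,"linear": [0,0,0],"rot": [0,0,0]},{"jaw": 94,"linear": [0,0,0],"rot": [0,0,0]}])

```text
t: 16.07
eef_pos: [0.629, 0.0619, 0.067]
orientation: [[-1.0, 0.0, 0.0], [0.0, 1.0, -0.0], [-0.0, -0.0, -1.0]]
wrist_force: [0.2, 0.7, -0.1]
gripper_width: 0.0838
grip_force: 0.0
```

>>> servo_tool(increments=[{"jaw": 94,"linear": [0,0,-10],"rot": [0,0,0]},{"jaw": 94,"linear": [0,0,-35],"rot": [0,0,0]},{"jaw": 94,"linear": [0,0,-65],"rot": [0,0,0]},{"jaw": 94,"linear": [0,0,-95],"rot": [0,0,0]},{"jaw": 94,"linear": [0,0,-115],"rot": [0,0,0]}])

```text
t: 16.48
eef_pos: [0.6297, 0.0617, 0.1856]
orientation: [[-1.0, 0.001, 0.003], [0.001, 1.0, 0.001], [-0.003, 0.001, -1.0]]
wrist_force: [1.1, -0.1, 0.8]
gripper_width: 0.0941
grip_force: 0.0
```

```bash
python3 -c "
from fit import *
look('8')"
```

```text
[0.6297 0.0617 0.1856]
T o 465 [135.  211.2] 0.6085 0.4534
T o 455 [229.7 237.9] 0.5537 0.2369
T o 448 [181.3 250. ] 0.5237 0.3437
T g 410 [473.  215.5] 0.6181 -0.3027
S o 470 [276.1 243.7] 0.6357 0.0244
S o 154 [379.2 350.1] 0.4369 0.2796
S o 854 [309.4 325.2] 0.5509 0.2362
S o 1154 [324.2 381.1] 0.5206 0.3423
S o 245 [249.5 465.6] 0.6083 0.4722
S o 358 [230.4 470.7] 0.6309 0.4801
S g 152 [301.2 162. ] 0.6157 -0.3145
```

>>> servo_tool(increments=[{"jaw": 94,"linear": [12,28,0],"rot": [0,0,0]},{"jaw": 94,"linear": [29,65,0],"rot": [0,0,0]},{"jaw": 94,"linear": [46,103,0],"rot": [0,0,0]},{"jaw": 94,"linear": [62,140,0],"rot": [0,0,0]},{"jaw": 94,"linear": [76.7,174.7,0],"rot": [0,0,0]}])

```text
t: 17.0
eef_pos: [0.5508, 0.2384, 0.182]
orientation: [[-1.0, -0.0, -0.0], [-0.0, 1.0, 0.0], [0.0, 0.0, -1.0]]
wrist_force: [0.7, 1.1, 0.0]
gripper_width: 0.0942
grip_force: 0.0
```

>>> servo_tool(increments=[{"jaw": 94,"linear": [0,0,0],"rot": [0,0,0]},{"jaw": 94,"linear": [0,0,20],"rot": [0,0,0]},{"jaw": 94,"linear": [0,0,50],"rot": [0,0,0]},{"jaw": 94,"linear": [0,0,78],"rot": [0,0,0]},{"jaw": 94,"linear": [0,0,85],"rot": [0,0,0]}])

```text
t: 17.42
eef_pos: [0.5502, 0.2355, 0.0932]
orientation: [[-1.0, -0.0, -0.004], [-0.0, 1.0, -0.003], [0.004, -0.003, -1.0]]
wrist_force: [-0.3, -0.1, -1.3]
gripper_width: 0.0942
grip_force: 0.0
```

>>> servo_tool(increments=[{"jaw": 94,"linear": [0,0,15],"rot": [0,0,0]},{"jaw": 94,"linear": [0,0,35],"rot": [0,0,0]},{"jaw": 94,"linear": [0,0,55],"rot": [0,0,0]},{"jaw": 94,"linear": [0,0,60],"rot": [0,0,0]},{"jaw": 94,"linear": [0,0,60],"rot": [0,0,0]}])

```text
t: 17.83
eef_pos: [0.5518, 0.2361, 0.0364]
orientation: [[-1.0, 0.0, -0.002], [0.0, 1.0, -0.001], [0.002, -0.001, -1.0]]
wrist_force: [-0.2, -0.8, 0.1]
gripper_width: 0.0942
grip_force: 0.0
```

>>> servo_tool(increments=[{"jaw": 40,"linear": [0,0,0],"rot": [0,0,0]},{"jaw": 40,"linear": [0,0,0],"rot": [0,0,0]},{"jaw": 40,"linear": [0,0,0],"rot": [0,0,0]},{"jaw": 40,"linear": [0,0,0],"rot": [0,0,0]},{"jaw": 40,"linear": [0,0,0],"rot": [0,0,0]}])

```text
t: 18.25
eef_pos: [0.5526, 0.2368, 0.0376]
orientation: [[-1.0, 0.0, 0.001], [0.0, 1.0, 0.001], [-0.001, 0.001, -1.0]]
wrist_force: [0.3, -0.4, 0.7]
gripper_width: 0.0638
grip_force: 0.0
```

>>> servo_tool(increments=[{"jaw": 40,"linear": [0,0,0],"rot": [0,0,0]},{"jaw": 40,"linear": [0,0,0],"rot": [0,0,0]},{"jaw": 40,"linear": [0,0,0],"rot": [0,0,0]},{"jaw": 40,"linear": [0,0,0],"rot": [0,0,0]},{"jaw": 40,"linear": [0,0,0],"rot": [0,0,0]}])

```text
t: 18.67
eef_pos: [0.5524, 0.2367, 0.0373]
orientation: [[-1.0, 0.0, 0.0], [0.0, 1.0, 0.0], [-0.0, 0.0, -1.0]]
wrist_force: [-1.0, -0.7, 5.6]
gripper_width: 0.0534
grip_force: 25.0
```

>>> servo_tool(increments=[{"jaw": 40,"linear": [0,0,-10],"rot": [0,0,0]},{"jaw": 40,"linear": [0,0,-35],"rot": [0,0,0]},{"jaw": 40,"linear": [0,0,-60],"rot": [0,0,0]},{"jaw": 40,"linear": [0,0,-85],"rot": [0,0,0]},{"jaw": 40,"linear": [0,0,-100],"rot": [0,0,0]}])

```text
t: 19.08
eef_pos: [0.5528, 0.2365, 0.1397]
orientation: [[-1.0, 0.0, 0.001], [0.0, 1.0, 0.001], [-0.001, 0.001, -1.0]]
wrist_force: [0.1, 0.7, -3.6]
gripper_width: 0.0537
grip_force: 25.0
```

>>> servo_tool(increments=[{"jaw": 40,"linear": [4,-15,0],"rot": [0,0,0]},{"jaw": 40,"linear": [12,-45,0],"rot": [0,0,0]},{"jaw": 40,"linear": [20,-75,0],"rot": [0,0,0]},{"jaw": 40,"linear": [28,-110,0],"rot": [0,0,0]},{"jaw": 40,"linear": [36.7,-145,0],"rot": [0,0,0]}])

```text
t: 19.5
eef_pos: [0.5144, 0.0899, 0.1368]
orientation: [[-1.0, -0.0, -0.001], [-0.0, 1.0, -0.0], [0.001, -0.0, -1.0]]
wrist_force: [1.5, -1.1, -3.3]
gripper_width: 0.054
grip_force: 25.0
```

>>> servo_tool(increments=[{"jaw": 40,"linear": [0,-35,0],"rot": [0,0,0]},{"jaw": 40,"linear": [0,-65,0],"rot": [0,0,0]},{"jaw": 40,"linear": [0,-90,0],"rot": [0,0,0]},{"jaw": 40,"linear": [0,-107,0],"rot": [0,0,0]},{"jaw": 40,"linear": [0,-114.3,0],"rot": [0,0,0]}])

```text
t: 19.92
eef_pos: [0.5147, -0.0259, 0.137]
orientation: [[-1.0, 0.004, -0.001], [0.004, 1.0, -0.001], [0.001, -0.001, -1.0]]
wrist_force: [-0.5, 1.1, -4.5]
gripper_width: 0.054
grip_force: 25.0
```

>>> servo_tool(increments=[{"jaw": 40,"linear": [0,0,10],"rot": [0,0,0]},{"jaw": 40,"linear": [0,0,25],"rot": [0,0,0]},{"jaw": 40,"linear": [0,0,40],"rot": [0,0,0]},{"jaw": 40,"linear": [0,0,40],"rot": [0,0,0]},{"jaw": 40,"linear": [0,0,40],"rot": [0,0,0]}])

```text
t: 20.33
eef_pos: [0.5148, -0.0217, 0.0961]
orientation: [[-1.0, -0.001, -0.002], [-0.001, 1.0, -0.0], [0.002, -0.0, -1.0]]
wrist_force: [-0.2, -0.3, -3.8]
gripper_width: 0.0536
grip_force: 25.0
```

>>> servo_tool(increments=[{"jaw": 40,"linear": [0,0,0],"rot": [0,0,0]},{"jaw": 40,"linear": [0,0,0],"rot": [0,0,0]},{"jaw": 40,"linear": [0,0,0],"rot": [0,0,0]},{"jaw": 40,"linear": [0,0,0],"rot": [0,0,0]},{"jaw": 40,"linear": [0,0,0],"rot": [0,0,0]}])

```text
t: 20.75
eef_pos: [0.5158, -0.0226, 0.0973]
orientation: [[-1.0, 0.0, 0.001], [0.0, 1.0, 0.0], [-0.001, 0.0, -1.0]]
wrist_force: [0.1, 0.6, -4.0]
gripper_width: 0.0539
grip_force: 25.0
```

```bash
python3 - <<'E'
from h import *
s=snap('side','s9'); cv2.imwrite('pics/s9c.png',cv2.resize(s['color'][190:310,230:390,::-1],None,fx=4,fy=4,interpolation=2))
E
```

```text
(no output)
```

View pics/s9c.png

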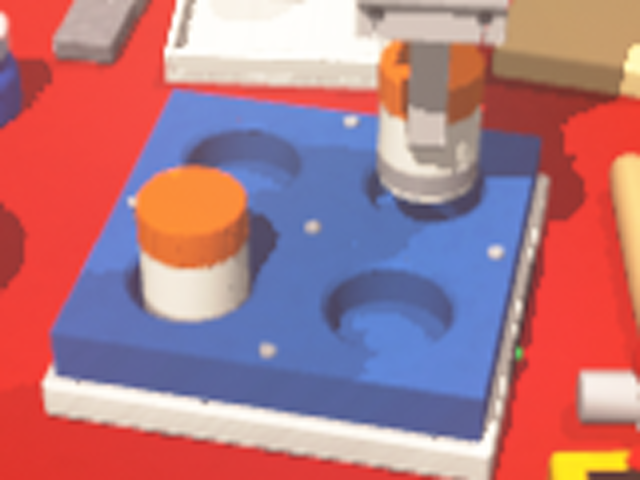

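The first jar at crop (192,245) sits fully in its pocket. The second, at (430,180), hovers centred over its own. Insert, release and rise.

>>> servo_tool(increments=[{"jaw": 40,"linear": [0,0,3],"rot": [0,0,0]},{"jaw": 40,"linear": [0,0,6],"rot": [0,0,0]},{"jaw": 40,"linear": [0,0,9],"rot": [0,0,0]},{"jaw": 40,"linear": [0,0,12],"rot": [0,0,0]},{"jaw": 40,"linear": [0,0,15],"rot": [0,0,0]}])

```text
t: 21.22
eef_pos: [0.5155, -0.0227, 0.0815]
orientation: [[-1.0, 0.0, -0.0], [0.0, 1.0, -0.0], [0.0, -0.0, -1.0]]
wrist_force: [0.2, -0.1, -3.5]
gripper_width: 0.0535
grip_force: 25.0
```

>>> servo_tool(increments=[{"jaw": 40,"linear": [0,0,4],"rot": [0,0,0]},{"jaw": 40,"linear": [0,0,8],"rot": [0,0,0]},{"jaw": 40,"linear": [0,0,11],"rot": [0,0,0]},{"jaw": 40,"linear": [0,0,14],"rot": [0,0,0]},{"jaw": 40,"linear": [0,0,15],"rot": [0,0,0]}])

```text
t: 21.63
eef_pos: [0.5156, -0.0227, 0.067]
orientation: [[-1.0, 0.0, -0.0], [0.0, 1.0, 0.0], [0.0, 0.0, -1.0]]
wrist_force: [-8.5, 0.9, 27.4]
gripper_width: 0.0535
grip_force: 25.0
```

>>> servo_tool(increments=[{"jaw": 94,"linear": [0,0,0],"rot": [0,0,0]},{"jaw": 94,"linear": [0,0,0],"rot": [0,0,0]},{"jaw": 94,"linear": [0,0,0],"rot": [0,0,0]},{"jaw": 94,"linear": [0,0,0],"rot": [0,0,0]},{"jaw": 94,"linear": [0,0,0],"rot": [0,0,0]}])

```text
t: 22.05
eef_pos: [0.5156, -0.0227, 0.067]
orientation: [[-1.0, 0.0, 0.0], [0.0, 1.0, -0.0], [-0.0, -0.0, -1.0]]
wrist_force: [0.6, 0.2, -0.2]
gripper_width: 0.0834
grip_force: 0.0
```

>>> servo_tool(increments=[{"jaw": 94,"linear": [0,0,-10],"rot": [0,0,0]},{"jaw": 94,"linear": [0,0,-35],"rot": [0,0,0]},{"jaw": 94,"linear": [0,0,-65],"rot": [0,0,0]},{"jaw": 94,"linear": [0,0,-95],"rot": [0,0,0]},{"jaw": 94,"linear": [0,0,-115],"rot": [0,0,0]}])

```text
t: 22.47
eef_pos: [0.5161, -0.0231, 0.1852]
orientation: [[-1.0, 0.001, 0.002], [0.001, 1.0, 0.0], [-0.002, 0.0, -1.0]]
wrist_force: [1.0, 0.5, 0.5]
gripper_width: 0.0939
grip_force: 0.0
```

>>> servo_tool(increments=[{"jaw": 94,"linear": [0,20,0],"rot": [0,0,0]},{"jaw": 94,"linear": [-1,58,0],"rot": [0,0,0]},{"jaw": 94,"linear": [-3,96,0],"rot": [0,0,0]},{"jaw": 94,"linear": [-5,134,0],"rot": [0,0,0]},{"jaw": 94,"linear": [-6.5,170,0],"rot": [0,0,0]}])

```text
t: 22.88
eef_pos: [0.522, 0.1493, 0.183]
orientation: [[-1.0, 0.0, 0.001], [0.0, 1.0, 0.001], [-0.001, 0.001, -1.0]]
wrist_force: [2.2, -0.0, 0.1]
gripper_width: 0.0939
grip_force: 0.0
```

```bash
python3 -c "
from fit import *
look('10')"
```

```text
[0.522  0.1493 0.183 ]
T o 464 [135.  211.2] 0.6085 0.4534
T o 457 [309.2 203.9] 0.6354 0.0619
T o 447 [181.3 250. ] 0.5238 0.3438
T o 441 [346.3 255.9] 0.5204 -0.024
T g 367 [473.1 215.2] 0.6186 -0.303
S o 491 [276.6 243.4] 0.6349 0.0234
S o 144 [380.3 352.4] 0.4353 0.284
S o 1155 [324.2 381.1] 0.5206 0.3423
S o 247 [249.4 465.6] 0.6084 0.4722
S o 361 [230.7 470.7] 0.6306 0.48
S g 186 [300.5 163.1] 0.6168 -0.3082
```

>>> servo_tool(increments=[{"jaw": 94,"linear": [0,40,0],"rot": [0,0,0]},{"jaw": 94,"linear": [0,80,0],"rot": [0,0,0]},{"jaw": 94,"linear": [0,120,0],"rot": [0,0,0]},{"jaw": 94,"linear": [0,160,0],"rot": [0,0,0]},{"jaw": 94,"linear": [0,195.7,0],"rot": [0,0,0]}])

```text
t: 23.4
eef_pos: [0.5218, 0.3451, 0.1828]
orientation: [[-1.0, -0.0, 0.0], [-0.0, 1.0, 0.0], [-0.0, 0.0, -1.0]]
wrist_force: [0.8, -0.0, 0.5]
gripper_width: 0.094
grip_force: 0.0
```

>>> servo_tool(increments=[{"jaw": 94,"linear": [0,0,0],"rot": [0,0,0]},{"jaw": 94,"linear": [0,0,20],"rot": [0,0,0]},{"jaw": 94,"linear": [0,0,50],"rot": [0,0,0]},{"jaw": 94,"linear": [0,0,78],"rot": [0,0,0]},{"jaw": 94,"linear": [0,0,85],"rot": [0,0,0]}])

```text
t: 23.82
eef_pos: [0.5205, 0.3413, 0.0938]
orientation: [[-1.0, 0.0, -0.003], [0.0, 1.0, -0.003], [0.003, -0.003, -1.0]]
wrist_force: [-0.5, -0.1, -0.2]
gripper_width: 0.0938
grip_force: 0.0
```

>>> servo_tool(increments=[{"jaw": 94,"linear": [0,0,15],"rot": [0,0,0]},{"jaw": 94,"linear": [0,0,35],"rot": [0,0,0]},{"jaw": 94,"linear": [0,0,55],"rot": [0,0,0]},{"jaw": 94,"linear": [0,0,60],"rot": [0,0,0]},{"jaw": 94,"linear": [0,0,60],"rot": [0,0,0]}])

```text
t: 24.23
eef_pos: [0.5219, 0.3424, 0.0368]
orientation: [[-1.0, 0.0, -0.001], [0.0, 1.0, -0.001], [0.001, -0.001, -1.0]]
wrist_force: [0.1, 0.3, 0.0]
gripper_width: 0.0937
grip_force: 0.0
```

>>> servo_tool(increments=[{"jaw": 40,"linear": [0,0,0],"rot": [0,0,0]},{"jaw": 40,"linear": [0,0,0],"rot": [0,0,0]},{"jaw": 40,"linear": [0,0,0],"rot": [0,0,0]},{"jaw": 40,"linear": [0,0,0],"rot": [0,0,0]},{"jaw": 40,"linear": [0,0,0],"rot": [0,0,0]}])

```text
t: 24.65
eef_pos: [0.5223, 0.3432, 0.0377]
orientation: [[-1.0, 0.0, 0.001], [0.0, 1.0, 0.001], [-0.001, 0.001, -1.0]]
wrist_force: [0.2, -0.1, 0.1]
gripper_width: 0.0639
grip_force: 0.0
```

>>> servo_tool(increments=[{"jaw": 40,"linear": [0,0,0],"rot": [0,0,0]},{"jaw": 40,"linear": [0,0,0],"rot": [0,0,0]},{"jaw": 40,"linear": [0,0,0],"rot": [0,0,0]},{"jaw": 40,"linear": [0,0,0],"rot": [0,0,0]},{"jaw": 40,"linear": [0,0,0],"rot": [0,0,0]}])

```text
t: 25.07
eef_pos: [0.5222, 0.3431, 0.0372]
orientation: [[-1.0, 0.0, 0.0], [0.0, 1.0, 0.0], [-0.0, 0.0, -1.0]]
wrist_force: [-1.8, -0.3, 5.7]
gripper_width: 0.0531
grip_force: 25.0
```

>>> servo_tool(increments=[{"jaw": 40,"linear": [0,0,-10],"rot": [0,0,0]},{"jaw": 40,"linear": [0,0,-35],"rot": [0,0,0]},{"jaw": 40,"linear": [0,0,-60],"rot": [0,0,0]},{"jaw": 40,"linear": [0,0,-85],"rot": [0,0,0]},{"jaw": 40,"linear": [0,0,-100],"rot": [0,0,0]}])

```text
t: 25.48
eef_pos: [0.5227, 0.3431, 0.1398]
orientation: [[-1.0, 0.0, 0.001], [0.0, 1.0, 0.001], [-0.001, 0.001, -1.0]]
wrist_force: [1.6, 0.2, -2.8]
gripper_width: 0.0536
grip_force: 25.0
```

>>> servo_tool(increments=[{"jaw": 40,"linear": [-1,-15,0],"rot": [0,0,0]},{"jaw": 40,"linear": [-3,-45,0],"rot": [0,0,0]},{"jaw": 40,"linear": [-5,-75,0],"rot": [0,0,0]},{"jaw": 40,"linear": [-7,-110,0],"rot": [0,0,0]},{"jaw": 40,"linear": [-7.9,-145,0],"rot": [0,0,0]}])

```text
t: 25.9
eef_pos: [0.5294, 0.1962, 0.1368]
orientation: [[-1.0, -0.0, -0.001], [-0.0, 1.0, -0.0], [0.001, -0.0, -1.0]]
wrist_force: [1.2, -0.6, -3.5]
gripper_width: 0.0536
grip_force: 25.0
```

>>> servo_tool(increments=[{"jaw": 40,"linear": [0,-35,0],"rot": [0,0,0]},{"jaw": 40,"linear": [0,-65,0],"rot": [0,0,0]},{"jaw": 40,"linear": [0,-93,0],"rot": [0,0,0]},{"jaw": 40,"linear": [0,-113,0],"rot": [0,0,0]},{"jaw": 40,"linear": [0,-121.7,0],"rot": [0,0,0]}])

```text
t: 26.32
eef_pos: [0.5293, 0.0725, 0.137]
orientation: [[-1.0, 0.004, -0.001], [0.004, 1.0, -0.001], [0.001, -0.001, -1.0]]
wrist_force: [0.6, -0.2, -3.4]
gripper_width: 0.0534
grip_force: 25.0
```

>>> servo_tool(increments=[{"jaw": 40,"linear": [0,0,10],"rot": [0,0,0]},{"jaw": 40,"linear": [0,0,25],"rot": [0,0,0]},{"jaw": 40,"linear": [0,0,40],"rot": [0,0,0]},{"jaw": 40,"linear": [0,0,40],"rot": [0,0,0]},{"jaw": 40,"linear": [0,0,40],"rot": [0,0,0]}])

```text
t: 26.73
eef_pos: [0.5292, 0.0771, 0.0961]
orientation: [[-1.0, -0.001, -0.002], [-0.001, 1.0, -0.001], [0.002, -0.001, -1.0]]
wrist_force: [-0.2, 0.0, -3.1]
gripper_width: 0.0536
grip_force: 25.0
```

>>> servo_tool(increments=[{"jaw": 40,"linear": [0,0,0],"rot": [0,0,0]},{"jaw": 40,"linear": [0,0,0],"rot": [0,0,0]},{"jaw": 40,"linear": [0,0,0],"rot": [0,0,0]},{"jaw": 40,"linear": [0,0,0],"rot": [0,0,0]},{"jaw": 40,"linear": [0,0,0],"rot": [0,0,0]}])

```text
t: 27.15
eef_pos: [0.5302, 0.0764, 0.0974]
orientation: [[-1.0, 0.0, 0.001], [0.0, 1.0, 0.0], [-0.001, 0.0, -1.0]]
wrist_force: [-0.3, -0.1, -1.7]
gripper_width: 0.0539
grip_force: 25.0
```

```bash
python3 - <<'E'
from h import *
s=snap('side','s11'); cv2.imwrite('pics/s11c.png',cv2.resize(s['color'][190:310,230:390,::-1],None,fx=4,fy=4,interpolation=2))
E
```

```text
(no output)
```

View pics/s11c.png

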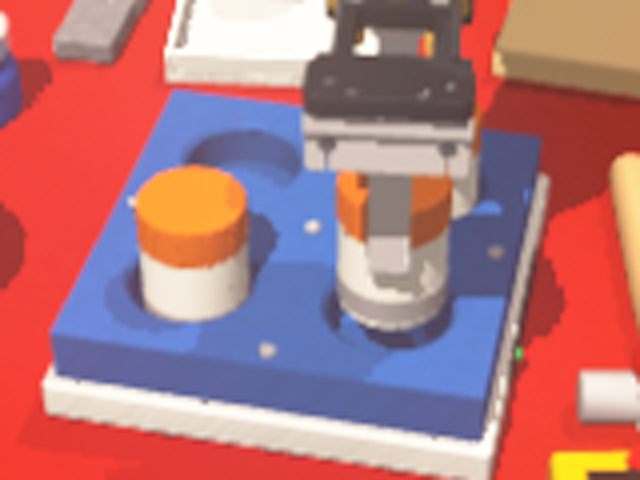

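The third jar at crop (393,290) is centred over its pocket. Insert it, release and rise.

>>> servo_tool(increments=[{"jaw": 40,"linear": [0,0,3],"rot": [0,0,0]},{"jaw": 40,"linear": [0,0,6],"rot": [0,0,0]},{"jaw": 40,"linear": [0,0,9],"rot": [0,0,0]},{"jaw": 40,"linear": [0,0,12],"rot": [0,0,0]},{"jaw": 40,"linear": [0,0,15],"rot": [0,0,0]}])

```text
t: 27.62
eef_pos: [0.5299, 0.0763, 0.0815]
orientation: [[-1.0, 0.0, -0.0], [0.0, 1.0, -0.0], [0.0, -0.0, -1.0]]
wrist_force: [-0.4, 0.7, -3.3]
gripper_width: 0.0538
grip_force: 25.0
```

>>> servo_tool(increments=[{"jaw": 40,"linear": [0,0,4],"rot": [0,0,0]},{"jaw": 40,"linear": [0,0,8],"rot": [0,0,0]},{"jaw": 40,"linear": [0,0,11],"rot": [0,0,0]},{"jaw": 40,"linear": [0,0,14],"rot": [0,0,0]},{"jaw": 40,"linear": [0,0,15],"rot": [0,0,0]}])

```text
t: 28.03
eef_pos: [0.53, 0.0763, 0.067]
orientation: [[-1.0, 0.0, -0.0], [0.0, 1.0, 0.0], [0.0, 0.0, -1.0]]
wrist_force: [-7.5, -0.5, 23.8]
gripper_width: 0.0533
grip_force: 25.0
```

>>> servo_tool(increments=[{"jaw": 90,"linear": [0,0,0],"rot": [0,0,0]},{"jaw": 90,"linear": [0,0,0],"rot": [0,0,0]},{"jaw": 90,"linear": [0,0,0],"rot": [0,0,0]},{"jaw": 90,"linear": [0,0,0],"rot": [0,0,0]},{"jaw": 90,"linear": [0,0,0],"rot": [0,0,0]}])

```text
t: 28.45
eef_pos: [0.53, 0.0763, 0.067]
orientation: [[-1.0, 0.0, 0.0], [0.0, 1.0, 0.0], [-0.0, 0.0, -1.0]]
wrist_force: [-1.0, 0.4, -0.2]
gripper_width: 0.0835
grip_force: 0.0
```

>>> servo_tool(increments=[{"jaw": 90,"linear": [0,0,-10],"rot": [0,0,0]},{"jaw": 90,"linear": [0,0,-35],"rot": [0,0,0]},{"jaw": 90,"linear": [0,0,-65],"rot": [0,0,0]},{"jaw": 90,"linear": [0,0,-95],"rot": [0,0,0]},{"jaw": 90,"linear": [0,0,-125],"rot": [0,0,0]}])

```text
t: 28.87
eef_pos: [0.5298, 0.076, 0.1941]
orientation: [[-1.0, 0.001, 0.0], [0.001, 1.0, -0.0], [-0.0, -0.0, -1.0]]
wrist_force: [0.4, -0.2, -0.1]
gripper_width: 0.0904
grip_force: 0.0
```

```bash
python3 - <<'E'
from fit import *
T,S=look('12',.102)
h=S['color'][270:300,370:420].astype(int)
a=cv2.resize(S['color'][140:400,190:510,::-1],None,fx=2,fy=2); cv2.imwrite('pics/s12c.png',a)
E
```

```text
[0.5298 0.076  0.1941]
T o 464 [135.  211.2] 0.6035 0.4437
T o 367 [347.8 257. ] 0.5151 -0.0267
T g 370 [473.  215.2] 0.6187 -0.3028
S o 318 [336.8 220.3] 0.5144 -0.0251
S o 494 [276.6 243.5] 0.6283 0.0606
S o 546 [327.6 250.9] 0.5287 0.0758
S o 149 [379.9 351.2] 0.4397 0.3055
S o 259 [249.5 465.7] 0.6031 0.4862
S o 366 [230.8 470.7] 0.6242 0.4935
```

View pics/s12c.png

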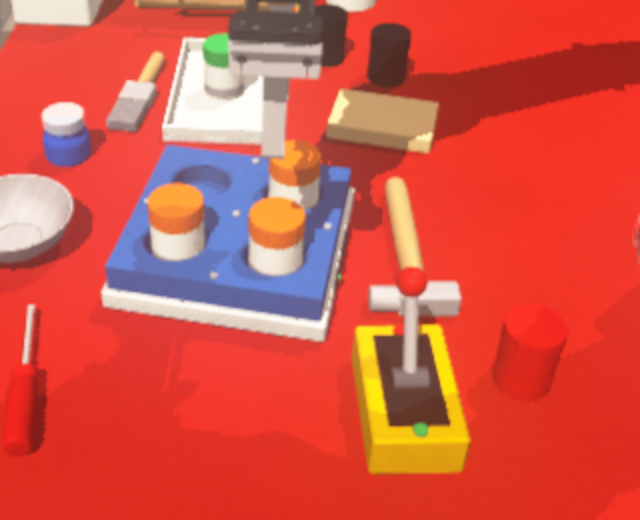

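Green jar upright in the tray, three orange jars seated in their own pockets, knob at crop (411,281) still OFF. Now flip it back from the -y side.

>>> servo_tool(increments=[{"jaw": 0,"linear": [15,8,0],"rot": [0,0,0]},{"jaw": 0,"linear": [40,20,0],"rot": [0,0,0]},{"jaw": 0,"linear": [68,34,0],"rot": [0,0,0]},{"jaw": 0,"linear": [95,50,0],"rot": [0,0,0]},{"jaw": 0,"linear": [118,62,0],"rot": [0,0,0]}])

```text
t: 29.38
eef_pos: [0.4102, 0.1389, 0.1921]
orientation: [[-1.0, -0.0, -0.0], [-0.0, 1.0, -0.0], [0.0, -0.0, -1.0]]
wrist_force: [0.2, 0.9, -0.2]
gripper_width: 0.0604
grip_force: 0.0
```

>>> servo_tool(increments=[{"jaw": 0,"linear": [0,0,0],"rot": [0,0,0]},{"jaw": 0,"linear": [0,0,0],"rot": [0,0,0]},{"jaw": 0,"linear": [0,0,0],"rot": [0,0,0]},{"jaw": 0,"linear": [0,0,0],"rot": [0,0,0]},{"jaw": 0,"linear": [0,0,0],"rot": [0,0,0]}])

```text
t: 29.8
eef_pos: [0.4126, 0.1378, 0.1919]
orientation: [[-1.0, 0.001, -0.0], [0.001, 1.0, -0.0], [0.0, -0.0, -1.0]]
wrist_force: [0.7, -1.1, 0.2]
gripper_width: 0.0266
grip_force: 0.0
```

>>> servo_tool(increments=[{"jaw": 0,"linear": [0,0,0],"rot": [0,0,0]},{"jaw": 0,"linear": [0,0,0],"rot": [0,0,0]},{"jaw": 0,"linear": [0,0,0],"rot": [0,0,0]},{"jaw": 0,"linear": [0,0,0],"rot": [0,0,0]},{"jaw": 0,"linear": [0,0,0],"rot": [0,0,0]}])

```text
t: 30.22
eef_pos: [0.412, 0.1382, 0.1919]
orientation: [[-1.0, 0.0, -0.0], [0.0, 1.0, -0.0], [0.0, -0.0, -1.0]]
wrist_force: [0.2, 0.4, -0.4]
gripper_width: 0.0005
grip_force: 0.0
```

```bash
python3 - <<'E'
from h import *
s=dict(np.load('pics/s12.npz')); print(px(s,(395.5,280.5),.12)); st=telemetry.state(); print(st['eef_pos'],st['joints'],st['gripper_width'])
E
```

```text
[0.41037986 0.17865981 0.12      ]
[0.41201521 0.13824027 0.19192685] [-43.93487034   1.79099695  17.40126984 123.03110195  -0.64665488
  55.27370762  63.81455342] 0.0005420417262552005
```

>>> servo_tool(increments=[{"jaw": 0,"linear": [0,-2,20],"rot": [0,0,0]},{"jaw": 0,"linear": [0,-2,45],"rot": [0,0,0]},{"jaw": 0,"linear": [0,-2,68],"rot": [0,0,0]},{"jaw": 0,"linear": [0,-2,83],"rot": [0,0,0]},{"jaw": 0,"linear": [0,-2,83],"rot": [0,0,0]}])

```text
t: 30.63
eef_pos: [0.4105, 0.1355, 0.1066]
orientation: [[-1.0, -0.0, -0.003], [-0.0, 1.0, -0.002], [0.003, -0.002, -1.0]]
wrist_force: [-1.0, 0.2, -0.2]
gripper_width: 0.0004
grip_force: 0.0
```

>>> servo_tool(increments=[{"jaw": 0,"linear": [0,8,0],"rot": [0,0,0]},{"jaw": 0,"linear": [1,16,0],"rot": [0,0,0]},{"jaw": 0,"linear": [2,24,0],"rot": [0,0,0]},{"jaw": 0,"linear": [3,32,0],"rot": [0,0,0]},{"jaw": 0,"linear": [3,38,0],"rot": [0,0,0]}])

```text
t: 31.05
eef_pos: [0.4092, 0.1757, 0.11]
orientation: [[-1.0, -0.001, 0.001], [-0.001, 1.0, 0.001], [-0.001, 0.001, -1.0]]
wrist_force: [-0.4, -3.1, 2.4]
gripper_width: 0.0003
grip_force: 1.6
```

>>> servo_tool(increments=[{"jaw": 0,"linear": [0,8,0],"rot": [0,0,0]},{"jaw": 0,"linear": [1,16,0],"rot": [0,0,0]},{"jaw": 0,"linear": [2,24,0],"rot": [0,0,0]},{"jaw": 0,"linear": [3,32,0],"rot": [0,0,0]},{"jaw": 0,"linear": [3,34,0],"rot": [0,0,0]}])

```text
t: 31.47
eef_pos: [0.4057, 0.2101, 0.109]
orientation: [[-1.0, -0.001, 0.0], [-0.001, 1.0, 0.0], [-0.0, 0.0, -1.0]]
wrist_force: [0.1, -0.1, 0.3]
gripper_width: 0.0004
grip_force: 0.0
```

>>> servo_tool(increments=[{"jaw": 0,"linear": [0,0,0],"rot": [0,0,0]},{"jaw": 0,"linear": [0,-25,0],"rot": [0,0,0]},{"jaw": 0,"linear": [0,-40,-25],"rot": [0,0,0]},{"jaw": 0,"linear": [0,-50,-60],"rot": [0,0,0]},{"jaw": 0,"linear": [0,-50,-100],"rot": [0,0,0]}])

```text
t: 31.88
eef_pos: [0.4049, 0.1551, 0.209]
orientation: [[-1.0, 0.003, -0.003], [0.003, 1.0, -0.003], [0.003, -0.003, -1.0]]
wrist_force: [1.1, 0.9, -0.4]
gripper_width: 0.0006
grip_force: 0.0
```

```bash
python3 - <<'E'
from h import *
s=snap('side','s13'); cv2.imwrite('pics/s13c.png',cv2.resize(s['color'][140:400,190:510,::-1],None,fx=2,fy=2))
E
```

```text
(no output)
```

View pics/s13c.png

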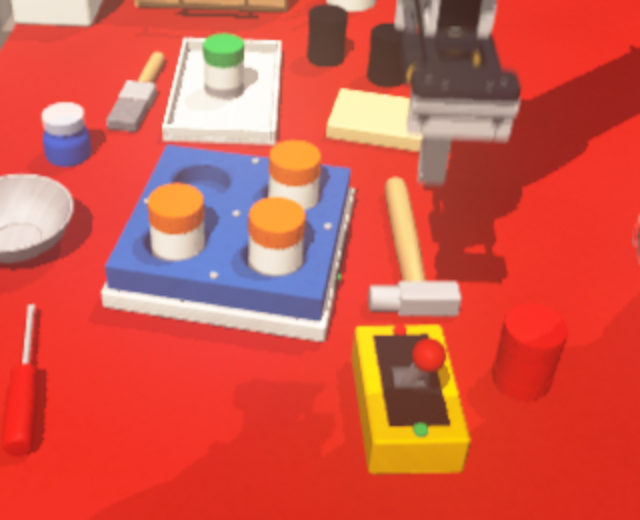

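The knob is at px (404,317), the same place as at the start (ON). All jars are placed and the arm is clear.

```bash
python3 -c "
from bench import sign_off; print(sign_off())"
```

```text
the job is handed in; nothing more can be done
None
```

The job is handed in: the toggle went to OFF first, the one green-lidded jar stands in the drying tray, the three orange-lidded jars are each seated in their own shaker pocket, and the toggle is back ON, with the tools and other things left alone.

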